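# Tuck the specimen carrier's cover shut

### The job

Close the small grey specimen carrier with the fingertips: push its white cover over from the outside until it lies flat, then, keeping it pressed flat, push it by its raised rib so that its tongue slides fully home beneath the carrier's retaining lip and stays there. Only push and press: do not pinch the cover or touch its inner face, do not lift the carrier or anything in it, and leave the carrier and the things around it where they stand.

Things in the scene. Friction and masses are not known exactly. Their poses are not given: they have to be found in the camera images.
- carrier: grey plastic specimen carrier, an open tray standing loose on the worktop, 136 mm (its x) by 110 mm (its y) by 40 mm high, walls 4 mm, about 1 kg; it slides if shoved. Origin: centre of its underside. +x points from the cover's hinge to the retaining lip, z up. Hinge lugs at its -x end are 48 mm high; the lip at its +x end is 76 mm wide, at most 59 mm high.
- hinge (a point): middle of the cover's hinge axis, at x = -62, y = 0, z = 44 mm of the carrier; the axis runs along the carrier's y.
- lip (a point): middle of the inner edge of the retaining lip's flat underside, at x = 54, y = 0, z = 52 mm of the carrier. The underside runs on 10 mm along the carrier's +x to a stop wall; in front of it the lip has a turned-up mouth that begins at x = 50 mm. The flat cover's top is 5 mm below the flat underside.
- cover_hinge (a joint): angle of the cover: 0 = flat on the carrier, 1.57 = upright, 2.1 = stop, leaning back; starts at 1.35 to 1.95. Weakly sprung towards 1.75, with a little friction (about 1 N at mid cover closes it): let go flat but not tucked, it rises again part way.
- cover_slide (a joint): how far the white cover is drawn out in its own plane, away from the hinge (m): 0 = back (the start), 0.016 = fully out. Sliding friction about 1 N; it stays where it is left. Drawn out by more than 3 mm before it is flat, its tongue would land on top of the lip.
- rib (a point): foot of the raised thumb rib on the cover's outer face, on its hinge side, mid-length; 79 mm from the hinge axis when cover_slide is 0; moves with the cover. The rib is 60 mm long (along the hinge), 5 mm thick, 7 mm high. Site x points along the cover away from the hinge, z out of the outer face. The face is flat between hinge and rib.
- cover_edge (a point): middle of the free edge of the cover's tongue, at half thickness; 109 mm from the hinge axis when cover_slide is 0. The white cover is 3 mm thick, 102 mm wide from 6 to 96 mm from the hinge, then a tongue 56 mm wide to 109 mm. Its outer face is 3 mm off the hinge axis: 47 mm above the worktop when flat.
- cover_inside: the inner face of the cover, a 44 by 86 mm liner between 42 and 86 mm from the hinge; not to be touched. Origin: middle of the hinge axis at cover_slide 0.
- petri: clear petri dish, 62 mm wide, 16 mm high, loose on the carrier's floor. Origin: centre of its underside.
- microtube: small white microtube, 42 mm long, 13 mm wide, lying loose in the carrier. Origin: centre of its underside.
- stain_bottle: brown bottle 38 mm wide, 70 mm high, standing loose beside the carrier. Origin: centre of its underside.
- specimen_cup: clear cup with a screw lid, 66 mm wide, 70 mm high, standing loose beside the carrier. Origin: centre of its underside.
- forceps: steel forceps 128 mm long, lying loose beside the carrier. Origin: centre of its underside.
- tape_roll: roll of tape, 69 mm wide, 19 mm high, lying loose at the left. Origin: centre of its underside.
Things that resemble listed ones, but are neither listed nor needed, are in the scene too. Leave any blue or yellow look-alike of the petri alone.

How it is judged:
By the outcome, as a careful person would: the job done as asked, in the order asked, and still so for the second after the job is handed in, with the robot touching nothing.
It also fails if it takes over 38 s, if anything falls off the work surface, if the arm or the gripper's body presses on something with over 40 N, if the wrist force passes 120 N, or if a joint passes its speed limit or range.

### The arm

A 6-joint arm with a two-finger parallel gripper is mounted at the origin on a cart in front of the work surface, level with it; the furniture and walls round the work are solid. World frame = base frame: x ahead of the robot, y to its left, z up, the work surface at z = 0. Lengths are in m, angles in rad, forces in N, time in s.
With the tool pointing down it reaches from about 0.425 to 0.925 m from the base axis. Payload 12.5 kg.
Tool frame: the origin (TCP) lies at the very end of the fingers, on their centre line; the grasp point (between the pads) lies 19 mm behind it; z points along the fingers, y is the line along which they close (so a half turn about z gives the same grasp; the last joint's range is limited). The gripper opens to 85 mm and grips with 20 to 120 N. Pads are 22 mm wide; open, the fingers measure 114 mm over their backs; the gripper's body (76 mm by 85 mm) begins 54 mm behind the grasp point. The pads swing forward as they close: fully open they stand 13 mm farther back than shut.
Start: joints at [-1.217, 0.491, 1.559, -0, 1.092, -0.106], TCP at [0.277, -0.56, 0.231] pointing down, gripper open.
Joint ranges: [-3.1, 3.1], [-0.84, 2.19], [0.05, 2.79], [-1.13, 4.28], [0.06, 2.93], [-2.69, 2.69]. Speed limits (rad/s): [2.22, 2.22, 2.79, 3.14, 3.14, 3.14].

### API

Orientations are given as a unit quaternion [w, x, y, z].
In Python, from bench import state, viewer, job gives the robot as it stands.
- The arm moves only by the shell command python3 -m creep 'ROWS' [FORCE]. ROWS is JSON, one flat list of numbers, 7 for each row, row after row: the turn, a rotation vector about the world's x, y, z in rad, then the shift along the world's x, y, z in mm, then the opening in per cent of the stroke, from 0 (shut) to 100 (fully open). In form: [wx, wy, wz, tx, ty, tz, fingers, wx, wy, wz, tx, ty, tz, fingers, ...]. A call has 1 to 8 rows; each row shifts and turns the commanded pose from where the row before left it; what a row does not reach is not made up. A row lasts 1/10 s, in which the tool goes at most 50 mm and 8.59 degrees, less where a joint would pass 70% of its speed; a pose out of reach is approached as far as the arm can. A call is refused whole if a number of a shift passes 50 or a number of a turn 0.15, either way. A call with a gripper value outside its range is refused whole. The fingers move at their own pace and stop on an object; FORCE is the grip in N (left out, the last holds). Time passes only in rows, so rows that do not move let the fingers close. It gives the time, the measured TCP pose, the force, the opening and the grip force at its end, in the units of the state.
- state(): the state, without advancing time (a new reading comes with each control period).
- viewer.camera(name): name is "scene" or "top"; returns the picture (400x640x3 uint8, red, green, blue); there is no depth.
- viewer.get_calibration(name): a dict with "fx", "fy", "cx", "cy" (pixels), "world_to_cam" (4x4, takes a point from world to camera coordinates). Camera axes: x right, y down, z forward; pixel columns grow to the right and rows downward; lengths in m; the calibration is good to about 2 mm. A picture is of the moment at which its call begins. get_calibration takes no time and is no camera call.
- job.close_job(): hands the job in; it is judged then, once.
Trained networks look in the newest picture that a camera, given by its name, has taken for a name from the list of things; names that differ only in an ending like _2 or _b are one class to them, and where a whole thing is asked for, a point or a joint stands for the part that bears it (a point fixed in the world has none). Each returns a list of dicts, best first, with "score" (0 to 1); they miss things now and then, are a little off and sometimes report something else, mostly with a low value. They report only what shows in the picture. A call takes as long as a camera call. They do not tell look-alikes from the thing itself.
- viewer.spot_in(camera, name): "extent" ([left, top, width, height] in pixels, round what is visible of it).
The state is a dict: "time": time; "joints": joint angles; "dq": joint speeds; "joint_torque": joint torques, N m; "eef_pos": TCP position; "eef_rot": TCP orientation; "wrist_force": force on the tool from outside, world axes, zero at the start; "wrist_torque": the same for the moment, N m; "opening": finger opening in m; "finger_force": force on a finger pad.
Only numpy, scipy, OpenCV 4.12 (cv2) and the standard library are available. Lean on these libraries where they do the work, as an engineer would, in place of code of your own. Each camera call takes 0.05 s, during which the arm holds its last target. There are 200 camera calls.

## Working session

There is one attempt and no reset: what is moved stays moved. The work goes in short steps, Python scripts to look and compute and a shell command to move; the robot and the scene stay as the last step left them, time stands still between calls to the robot, and variables do not carry over. Pictures are saved under pics/ and viewed, at most 10 in all, crops included, and the job is handed in when it is done.

```bash
ls; mkdir -p pics
python3 - <<'E'
from bench import state, viewer, job
import cv2
s=state();print(s['time'],s['eef_pos'],s['eef_rot'],s['opening'])
for c in('scene','top'):
    im=viewer.camera(c);cv2.imwrite(f'pics/{c}0.png',im[:,:,::-1])
    k=viewer.get_calibration(c);print(c,k)
    for n in('carrier','cover_edge','rib','stain_bottle','specimen_cup','forceps'):
        print(n,[(d['extent'],round(d['score'],2)) for d in viewer.spot_in(c,n)[:2]])
E
```

```text
pics
0.0 [ 0.27727281 -0.55987972  0.2307272 ] [-5.53815756e-04  9.73695191e-01  2.27853821e-01 -6.35803025e-05] 0.0854216656471883
scene {'fx': 391.58210619637254, 'fy': 391.58210619637254, 'cx': 318.3609597592703, 'cy': 201.7148776709502, 'world_to_cam': array([[-0.78285292, -0.62214954,  0.00844153,  0.52153448],
       [-0.28455848,  0.3459299 , -0.89406878,  0.15431886],
       [ 0.5533243 , -0.70232646, -0.44785016,  0.71691843],
       [ 0.        ,  0.        ,  0.        ,  1.        ]])}
carrier [([331.3, 142.2, 62.7, 79.7], 0.86)]
cover_edge [([330.5, 140.5, 39.0, 39.3], 0.92)]
rib [([333.2, 143.6, 38.6, 36.4], 0.81)]
stain_bottle [([400.2, 177.4, 18.0, 28.1], 0.61)]
specimen_cup [([304.1, 184.6, 29.4, 42.0], 0.56)]
forceps [([372.0, 215.0, 40.9, 17.9], 0.66)]
top {'fx': 425.7492584892003, 'fy': 425.7492584892003, 'cx': 320.9755379101228, 'cy': 197.60168708717504, 'world_to_cam': array([[-0.02562248, -0.99942787,  0.02207756,  0.16729777],
       [-0.99578869,  0.02357208, -0.08859591,  0.49365641],
       [ 0.08802481, -0.02425464, -0.99582295,  1.14741417],
       [ 0.        ,  0.        ,  0.        ,  1.        ]])}
carrier [([342.3, 160.0, 57.0, 59.8], 0.95)]
cover_edge [([367.9, 157.8, 31.7, 21.2], 0.65), ([319.6, 161.6, 23.4, 23.3], 0.34)]
rib [([367.0, 160.8, 32.9, 15.0], 0.48)]
stain_bottle [([396.3, 216.8, 14.5, 12.6], 0.6)]
specimen_cup [([366.5, 158.4, 35.2, 18.9], 0.32)]
forceps []
```

Run:
```python
import cv2,numpy as np
a=cv2.imread('pics/scene0.png')[110:260,270:470];b=cv2.imread('pics/top0.png')[120:270,280:480]
f=lambda i:cv2.resize(i,None,fx=4,fy=4,interpolation=cv2.INTER_CUBIC)
cv2.imwrite('pics/a.png',f(a));cv2.imwrite('pics/b.png',f(b))
```

```text
(no output)
```

View pics/a.png

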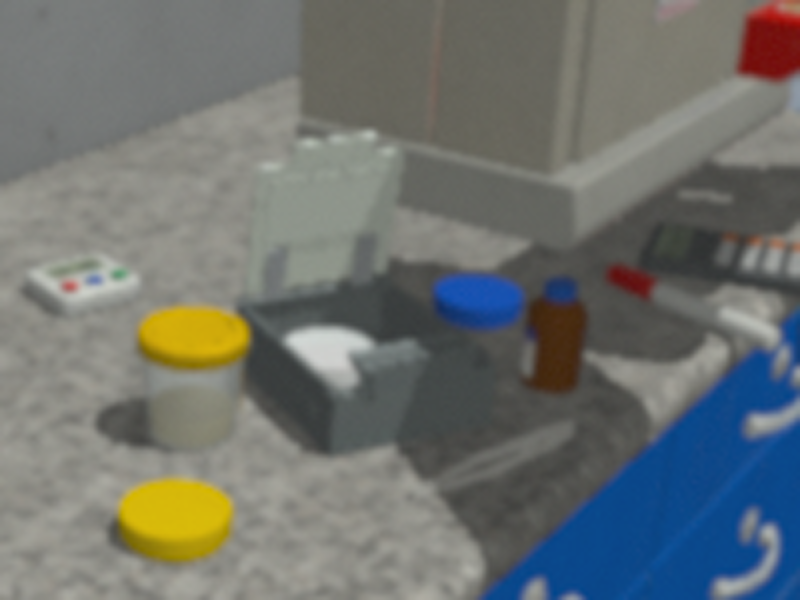

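View pics/b.png

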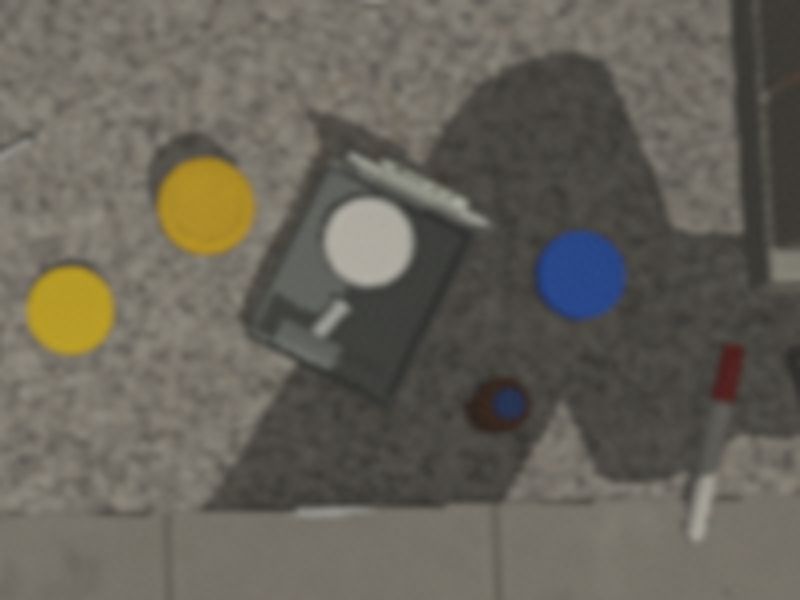

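View pics/top0.png

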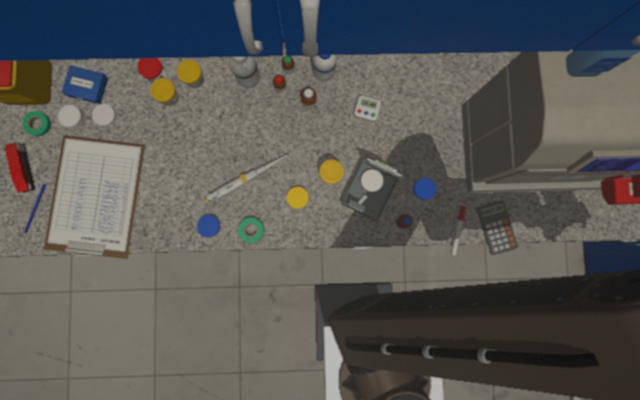

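The top view shows the carrier with its rim corners at about (341,200), (376,220), (397,178) and (362,160). The hinge is on the far side and the lip is nearest the robot. The cover stands roughly upright, with the scene-view tongue corners near (345,147) and (364,143). The petri dish is white, and the bottle and cup stand on either side of the carrier.

```bash
cat > h.py <<'E'
import numpy as np
from bench import state, viewer, job
from scipy.optimize import least_squares
from scipy.spatial.transform import Rotation as R
def proj(c,P):
    k=viewer.get_calibration(c);q=np.atleast_2d(P)@k['world_to_cam'][:3,:3].T+k['world_to_cam'][:3,3]
    return np.c_[k['fx']*q[:,0]/q[:,2]+k['cx'],k['fy']*q[:,1]/q[:,2]+k['cy']]
def ray(c,u,z):
    k=viewer.get_calibration(c);W=np.linalg.inv(k['world_to_cam']);d=W[:3,:3]@[(u[0]-k['cx'])/k['fx'],(u[1]-k['cy'])/k['fy'],1]
    return W[:3,3]+d*(z-W[2,3])/d[2]
def cw(p,P): # carrier mm -> world m
    return np.array([p[0],p[1],0])+R.from_euler('z',p[2]).apply(np.atleast_2d(P)/1000.)
def cov(r,y,th,o=1.5): # cover point
    return [-62+r*np.cos(th)-o*np.sin(th),y,44+r*np.sin(th)+o*np.cos(th)]
E
python3 - <<'E'
from h import *
T=[((68,-55,40),(341.25,200.5)),((68,55,40),(376.25,220.5)),((-68,55,40),(397.5,178)),((-68,-55,40),(362.5,160.5))]
sc=lambda x,y:(270+x/4,110+y/4)
# scene: left side = cup side
S=[((68,-55,0),sc(335,450)),((68,55,0),sc(490,405))]
C=[((109,-28),sc(300,150)),((109,28),sc(375,133)),((96,-51),sc(257,170)),((96,51),sc(400,150))]
CT=[((96,-51),(280+350/4,120+155/4)),((96,51),(280+488/4,120+222/4))]
def res(p,s=1):
    r=[]
    for P,u in T:r.append(proj('top',cw(p,[P[0],s*P[1],P[2]]))[0]-u)
    for P,u in C:r.append(proj('scene',cw(p,cov(P[0],s*P[1],p[3])))[0]-u)
    for P,u in CT:r.append(.7*(proj('top',cw(p,cov(P[0],s*P[1],p[3])))[0]-u))
    for P,u in S[:1]:r.append(.7*(proj('scene',cw(p,[P[0],s*P[1],P[2]]))[0]-u))
    return np.concatenate(r)
c=ray('top',(369,190),.04)
for s in(1,-1):
  f=least_squares(lambda p:res(p,s),[c[0],c[1],np.radians(150),1.6],loss='soft_l1');print(s,f.cost,f.x,np.degrees(f.x[2]));print(f.fun.reshape(-1,2).round(1).tolist())
  p=f.x
  print('hinge',cw(p,[-62,0,44]),'rib',cw(p,cov(79,0,p[3],3)),'edge',cw(p,cov(109,0,p[3])),'home TCP',cw(p,[22,0,47]))
print('bottle',ray('top',(405,222),.06),'cup',ray('top',(331,171),.07),'blue',ray('top',(425,189),.02), 'machine',ray('top',(470,190),.0))
s=state();print(R.from_quat(np.roll(s['eef_rot'],-1)).as_matrix().round(3))
E
```

```text
1 9.828377271556581 [0.51481499 0.02349957 2.64801796 1.41742449] 151.72025308134533
[[-1.1, 2.1], [0.5, 0.6], [1.2, -1.6], [0.0, -2.3], [-1.4, -1.5], [0.2, 0.0], [0.2, -0.5], [1.3, -0.6], [-1.6, -0.1], [0.0, 1.1], [-0.6, 1.6]]
hinge [[ 0.56941497 -0.0058746   0.044     ]] rib [[ 0.56139746 -0.00156126  0.12253098]] edge [[0.55605588 0.00131244 0.15194967]] home TCP [[0.4954408  0.03392267 0.047     ]]
-1 288.8069919634644 [0.51676883 0.02323099 4.00934726 1.30203531] 229.71867669992952
[[60.5, -11.7], [0.6, -0.1], [-60.1, 10.8], [0.0, -3.0], [0.3, 0.8], [-12.2, 13.0], [7.1, -2.3], [-17.4, 17.6], [5.7, 0.3], [-36.2, 10.7], [16.7, -18.3]]
hinge [[0.55685438 0.0705295  0.044     ]] rib [[0.5451616  0.05673273 0.12096056]] edge [[0.53907618 0.04955231 0.14948527]] home TCP [[0.50254492 0.00644765 0.047     ]]
bottle [ 0.42404395 -0.06461343  0.06      ] cup [0.56308396 0.12801981 0.07      ] blue [ 0.51468005 -0.13286541  0.02      ] machine [ 0.51095308 -0.2655717   0.        ]
[[ 0.896  0.444  0.   ]
 [ 0.444 -0.896 -0.   ]
 [-0.     0.    -1.   ]]
```

```bash
python3 -m creep '[0,0,-0.08,16,39,3,0, 0,0,-0.08,16,39,3,0, 0,0,-0.08,16,39,3,0, 0,0,-0.08,16,39,3,0, 0,0,-0.08,16,39,3,0, 0,0,-0.08,16,39,3,0, 0,0,-0.08,16,39,3,0, 0,0,-0.08,16,39,3,0]' 40; python3 -m creep '[0,0,-0.06,10,38,0,0, 0,0,-0.06,10,38,0,0, 0,0,-0.06,10,38,0,0, 0,0,-0.06,10,38,0,0, 0,0,-0.06,15,38,0,0, 0,0,0,30,20,0,0, 0,0,0,35,10,0,0, 0,0,0,35,5,0,0]'; python3 -c "
from h import *
s=state();print(s['time'],s['eef_pos'],R.from_quat(np.roll(s['eef_rot'],-1)).as_matrix().round(3).tolist())"
```

```text
time: 1.5
eef_pos: [0.4057, -0.2465, 0.2557]
eef_rot: [0.0, 0.996, -0.092, 0.0]
wrist_force: [0.7, -0.1, -0.5]
opening: -0.0
finger_force: 0.0
time: 2.3
eef_pos: [0.5616, -0.0217, 0.2557]
eef_rot: [0.0, 0.971, -0.237, 0.0]
wrist_force: [0.3, -0.2, 0.6]
opening: 0.0001
finger_force: 0.0
2.3 [ 0.56157047 -0.02166474  0.25566449] [[0.888, -0.461, 0.001], [-0.461, -0.888, -0.0], [0.001, -0.0, -1.0]]
```

```bash
python3 -m creep '[0,0,-0.014,25,-1,0,0, 0,0,0,17,-2,0,0, 0,0,0,0,0,-40,0, 0,0,0,0,0,-40,0, 0,0,0,0,0,-40,0, 0,0,0,0,0,-25,0]'
python3 - <<'E'
from h import *
import cv2
a=viewer.camera('scene');b=viewer.camera('top')
f=lambda i:cv2.resize(i[:,:,::-1],None,fx=4,fy=4,interpolation=cv2.INTER_CUBIC)
cv2.imwrite('pics/c.png',np.vstack([f(a[110:185,290:440]),f(b[150:225,320:470])]))
print(proj('scene',state()['eef_pos']),proj('top',state()['eef_pos']))
E
```

```text
time: 2.9
eef_pos: [0.6014, -0.0259, 0.1076]
eef_rot: [0.0, 0.97, -0.245, -0.001]
wrist_force: [-0.0, 0.8, 0.5]
opening: 0.0001
finger_force: 0.0
[[344.52319111 155.05766318]] [[391.07629166 152.91466568]]
```

View pics/c.png

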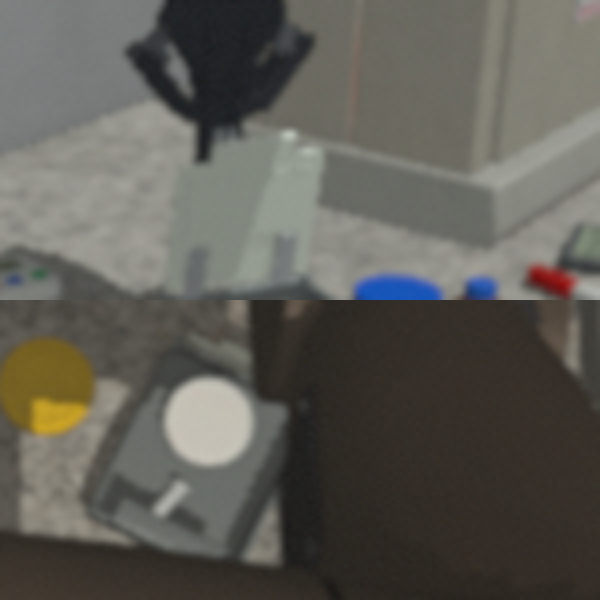

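The finger is behind the cover and roughly central to it. Next I'll sweep the cover over along its arc.

```bash
python3 -m creep '[0,0,0,-11,6,0,0, 0,0,0,-11,6,-1,0, 0,0,0,-11,6,-1,0, 0,0,0,-6.5,3.5,-2.5,0, 0,0,0,-8.8,4.7,-4,0, 0,0,0,-8,4.4,-6,0, 0,0,0,-7,3.8,-7,0, 0,0,0,-5.8,3.1,-8.5,0]'
python3 - <<'E'
from h import *
import cv2
a=viewer.camera('scene')
f=lambda i:cv2.resize(i[:,:,::-1],None,fx=5,fy=5,interpolation=cv2.INTER_CUBIC)
cv2.imwrite('pics/d.png',f(a[130:230,300:430]))
d=state()['eef_pos']*1000-[514.8,23.5,0];print(R.from_euler('z',-2.648).apply(d),state()['wrist_force'],state()['time'])
E
```

```text
time: 3.8
eef_pos: [0.5327, 0.0118, 0.0798]
eef_rot: [0.0, 0.97, -0.245, -0.0]
wrist_force: [-0.2, 0.5, 2.6]
opening: -0.0001
finger_force: 0.9
[-20.12034194   2.13205351  78.46038323] [ 0.21652202  1.42347264 -0.07435209] 3.85
```

View pics/d.png

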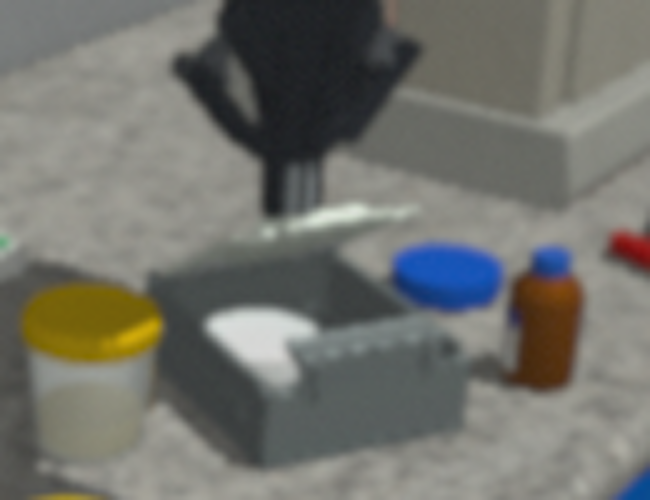

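The cover is at about 30° and hinging cleanly over the tray, so I'll carry it on down.

```bash
python3 -m creep '[0,0,0,-3.2,1.7,-7,0, 0,0,0,-2.3,1.2,-8,0, 0,0,0,-1.5,0.8,-8,0, 0,0,0,-1,0.5,-7,0, 0,0,0,0,0,-1.5,0, 0,0,0,0,0,0,0]';  python3 - <<'E'
from h import *
d=state()['eef_pos']*1000-[514.8,23.5,0];print(R.from_euler('z',-2.648).apply(d),state()['wrist_force'],state()['wrist_torque'])
E
```

```text
time: 4.45
eef_pos: [0.5252, 0.0156, 0.0484]
eef_rot: [0.0, 0.97, -0.245, -0.0]
wrist_force: [0.1, 0.4, -0.3]
opening: 0.0001
finger_force: 0.2
[-12.94694446   2.04826937  48.42004721] [ 0.08097758  0.37592156 -0.25200598] [ 0.06983882 -0.01090309 -0.0045625 ]
```

```bash
python3 -m creep '[0,0,0,0,0,-1,0, 0,0,0,0,0,0,0]'; python3 -m creep '[0,0,0,0,0,-1,0, 0,0,0,0,0,0,0]'
```

```text
time: 4.65
eef_pos: [0.5254, 0.0155, 0.048]
eef_rot: [0.0, 0.97, -0.245, 0.0]
wrist_force: [-0.6, -0.6, 0.3]
opening: -0.0003
finger_force: 0.2
time: 4.85
eef_pos: [0.5254, 0.0156, 0.0469]
eef_rot: [0.0, 0.97, -0.245, 0.0]
wrist_force: [-0.3, -1.0, 0.7]
opening: -0.0001
finger_force: 0.7
```

```bash
python3 -m creep '[0,0,0,0,0,-0.7,0, 0,0,0,0,0,0,0]'; python3 -m creep '[0,0,0,0,0,-0.7,0, 0,0,0,0,0,0,0]'
python3 - <<'E'
from h import *
import cv2
a=viewer.camera('scene')
f=lambda i:cv2.resize(i[:,:,::-1],None,fx=7,fy=7,interpolation=cv2.INTER_CUBIC)
cv2.imwrite('pics/e.png',f(a[150:225,320:410]))
E
```

```text
time: 5.05
eef_pos: [0.5254, 0.0156, 0.0464]
eef_rot: [0.0, 0.97, -0.245, 0.0]
wrist_force: [-1.2, 0.4, 6.4]
opening: 0.0003
finger_force: 3.0
time: 5.25
eef_pos: [0.5256, 0.0155, 0.046]
eef_rot: [0.0, 0.97, -0.245, 0.001]
wrist_force: [-2.5, -1.1, 8.9]
opening: -0.0002
finger_force: 4.8
```

View pics/e.png

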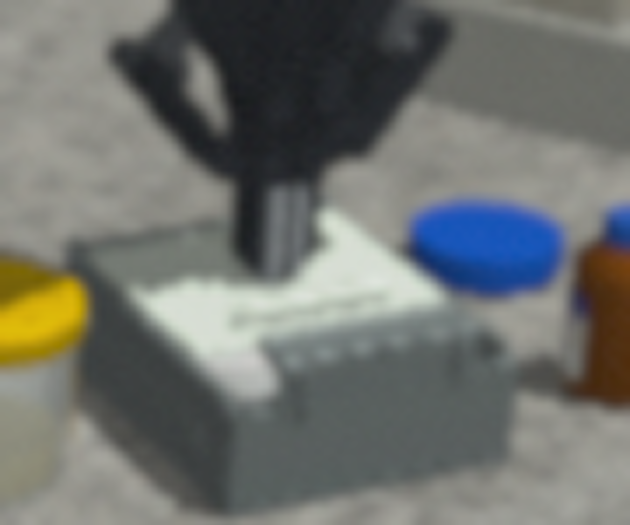

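The cover is flat with about 9 N on it, and the rib shows ahead of the finger at crop (235–385, 300). I'll push it home.

```bash
python3 -m creep '[0,0,0,-3.5,1.9,0,0, 0,0,0,-3.5,1.9,0,0, 0,0,0,-3.5,1.9,0,0, 0,0,0,-3.5,1.9,0,0]';  python3 -m creep '[0,0,0,-3.5,1.9,0,0, 0,0,0,0,0,0,0]';python3 -m creep '[0,0,0,-3.5,1.9,0,0, 0,0,0,0,0,0,0]'
python3 - <<'E'
from h import *
d=state()['eef_pos']*1000-[514.8,23.5,0];print(R.from_euler('z',-2.648).apply(d),R.from_euler('z',-2.648).apply(state()['wrist_force']))
E
```

```text
time: 5.7
eef_pos: [0.5122, 0.0228, 0.0461]
eef_rot: [-0.0, 0.97, -0.245, 0.001]
wrist_force: [0.8, -4.1, 6.6]
opening: 0.0004
finger_force: 3.6
time: 5.9
eef_pos: [0.5087, 0.025, 0.0461]
eef_rot: [-0.0, 0.97, -0.245, 0.001]
wrist_force: [1.3, -0.7, 5.9]
opening: -0.0003
finger_force: 3.3
time: 6.1
eef_pos: [0.5053, 0.0269, 0.0461]
eef_rot: [-0.0, 0.97, -0.245, 0.002]
wrist_force: [1.9, 0.0, 7.1]
opening: 0.0001
finger_force: 3.1
[ 9.97430695  1.4548504  46.09350721] [-1.63285271 -0.90766555  7.14572308]
```

```bash
python3 -m creep '[0,0,0,-3.5,1.9,-0.3,0, 0,0,0,0,0,0,0]'; python3 -m creep '[0,0,0,-3.5,1.9,0,0, 0,0,0,0,0,0,0]';python3 -m creep '[0,0,0,-1.8,1,0,0, 0,0,0,0,0,0,0]'
python3 - <<'E'
from h import *
import cv2
a=viewer.camera('scene')
f=lambda i:cv2.resize(i[:,:,::-1],None,fx=7,fy=7,interpolation=cv2.INTER_CUBIC)
cv2.imwrite('pics/f.png',f(a[150:225,320:410]))
d=state()['eef_pos']*1000-[514.8,23.5,0];print(R.from_euler('z',-2.648).apply(d),R.from_euler('z',-2.648).apply(state()['wrist_force']))
E
```

```text
time: 6.3
eef_pos: [0.5021, 0.0288, 0.0458]
eef_rot: [-0.0, 0.97, -0.245, 0.002]
wrist_force: [2.4, 0.1, 6.7]
opening: 0.0
finger_force: 3.3
time: 6.5
eef_pos: [0.4984, 0.0307, 0.0458]
eef_rot: [-0.0, 0.97, -0.245, 0.002]
wrist_force: [2.1, 0.3, 6.1]
opening: -0.0
finger_force: 3.2
time: 6.7
eef_pos: [0.4968, 0.0317, 0.0458]
eef_rot: [-0.0, 0.97, -0.245, 0.002]
wrist_force: [1.9, -0.9, 7.5]
opening: -0.0002
finger_force: 3.0
[19.70963073  1.33019373 45.78151531] [-2.73666799 -0.70753849  6.69368455]
```

View pics/f.png

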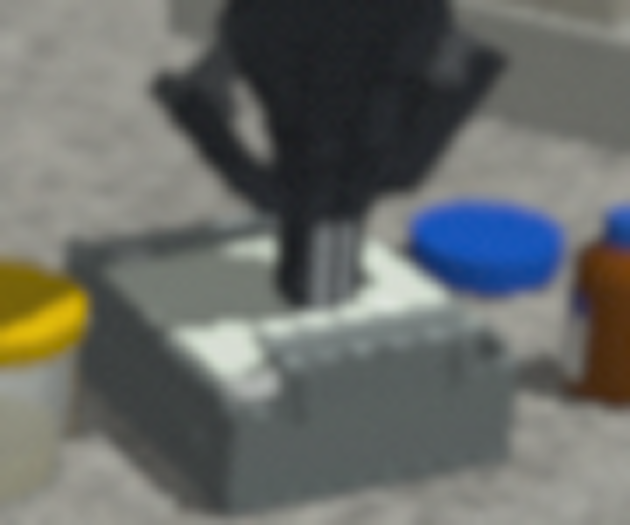

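The carrier hasn't moved and the rib has advanced close to the lip at crop y≈330. I'll continue to the stop.

```bash
python3 -m creep '[0,0,0,-1.8,1,0,0, 0,0,0,0,0,0,0]'; python3 -m creep '[0,0,0,-1.8,1,0,0, 0,0,0,0,0,0,0]'; python3 -m creep '[0,0,0,-0.9,0.5,0,0, 0,0,0,0,0,0,0]'
python3 - <<'E'
from h import *
d=state()['eef_pos']*1000-[514.8,23.5,0];print(R.from_euler('z',-2.648).apply(d),R.from_euler('z',-2.648).apply(state()['wrist_force']))
E
```

```text
time: 6.95
eef_pos: [0.4956, 0.0324, 0.0459]
eef_rot: [-0.0, 0.97, -0.245, 0.002]
wrist_force: [4.5, -2.5, 4.9]
opening: 0.0001
finger_force: 4.9
time: 7.15
eef_pos: [0.4942, 0.0334, 0.0459]
eef_rot: [-0.0, 0.97, -0.245, 0.003]
wrist_force: [7.2, -3.9, 3.8]
opening: -0.0001
finger_force: 5.1
time: 7.35
eef_pos: [0.4936, 0.0338, 0.0459]
eef_rot: [-0.0, 0.97, -0.245, 0.003]
wrist_force: [7.2, -4.3, 3.2]
opening: -0.0
finger_force: 5.1
[23.565548    0.97753453 45.93075581] [-8.42059459  0.37331001  3.22459348]
```

Run:
```python
from h import *
import cv2
a=viewer.camera('scene')
i=lambda im:cv2.resize(im[:,:,::-1],None,fx=7,fy=7,interpolation=cv2.INTER_CUBIC)
n=i(a[150:225,320:410]);cv2.imwrite('pics/g.png',n)
for q in 'ef':
    o=cv2.imread(f'pics/{q}.png')
    t=o[370:520,190:520]
    r=cv2.matchTemplate(n,t,cv2.TM_CCOEFF_NORMED);print(q,cv2.minMaxLoc(r)[1::2],'(ref 190,370)')
    g=lambda z:np.float32(cv2.cvtColor(z[370:520,150:520],cv2.COLOR_BGR2GRAY)); print(cv2.phaseCorrelate(g(o),g(n)))
```

```text
e (0.9900331497192383, (193, 374)) (ref 190,370)
((0.49503946889245753, 0.01922610137036429), 0.790522763671875)
f (0.9926657676696777, (193, 374)) (ref 190,370)
((0.5058469163875543, 0.033121718303476655), 0.8501869862196181)
```

View pics/g.png

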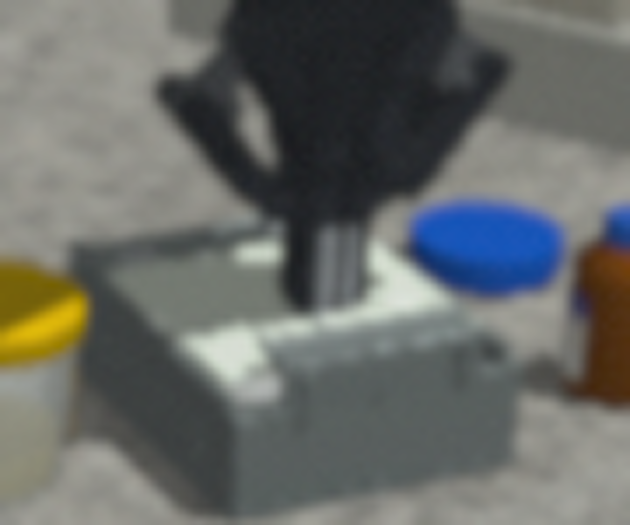

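Horizontal force rose to about 8 N, then the carrier crept roughly 1 mm, so the tongue has reached the stop. I'll ease off and lift away.

```bash
python3 -m creep '[0,0,0,0.6,-0.3,0.4,0, 0,0,0,0.3,-0.2,1,0, 0,0,0,0.5,-0.3,4,0, 0,0,0,0,0,15,0, 0,0,0,0,0,40,0, 0,0,0,0,0,50,0, 0,0,0,0,0,50,0, 0,0,0,0,0,30,0]'; python3 -m creep '[0,0,0,0,-45,0,0, 0,0,0,0,-45,0,0, 0,0,0,0,-45,0,0, 0,0,0,0,-45,0,0, 0,0,0,0,0,0,0, 0,0,0,0,0,0,0]'
python3 - <<'E'
from h import *
import cv2
a=viewer.camera('scene');b=viewer.camera('top')
f=lambda i:cv2.resize(i[:,:,::-1],None,fx=6,fy=6,interpolation=cv2.INTER_CUBIC)
cv2.imwrite('pics/i.png',np.hstack([f(a[150:230,320:415])[:, :],f(b[155:235,335:370])]))
E
```

```text
time: 8.2
eef_pos: [0.4928, 0.0335, 0.2391]
eef_rot: [-0.0, 0.97, -0.245, 0.002]
wrist_force: [0.6, 0.4, -1.4]
opening: -0.0002
finger_force: 0.0
time: 8.8
eef_pos: [0.492, -0.1472, 0.2353]
eef_rot: [-0.0, 0.969, -0.246, -0.0]
wrist_force: [-0.6, 0.1, 0.4]
opening: 0.0
finger_force: 0.0
```

View pics/i.png

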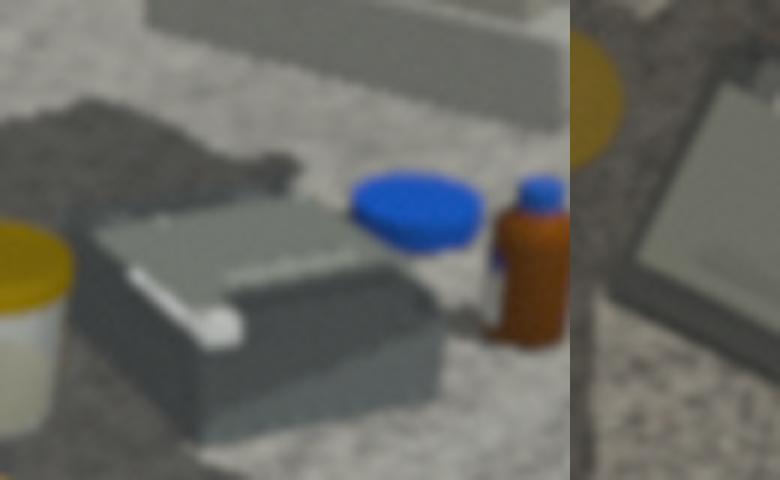

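The cover stays flat with its tongue under the lip, at crop (225–385, 265). The carrier, bottle and cup are where they were.

```bash
python3 -c "
from bench import job;print(job.close_job())"
```

```text
the job is handed in; nothing more can be done
None
```

The carrier is closed and the job handed in after about 9 s of robot time: the cover lies flat with its tongue pushed to the stop under the lip, and it stayed down once the fingers were clear; the carrier crept about 1 mm as the tongue met the stop.

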